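# Tighten the counter's leg clamp screw with a T-handle hex key

## Robot

A 6-joint arm with a two-finger parallel gripper is mounted at the origin on the work surface. World frame = base frame: x ahead of the robot, y to its left, z up, the work surface at z = 0. Lengths are in m, angles in degrees, forces in N, time in s.
With the tool pointing down it reaches from about 0.4 to 0.825 m from the base axis. Payload 7 kg.
Tool frame: the origin (TCP) lies between the finger pads; the fingertips stand 17 mm ahead of it and the grasp point (between the pads) lies 2 mm behind it; x points along the fingers, y is the direction in which the jaws open and shut, and the axes are right-handed (so a half turn about x gives the same grasp; the last joint's range is limited). The gripper opens to 88 mm and grips with 3 to 60 N. Pads are 19 mm wide; open, the fingers measure 130 mm over their backs; the gripper's body (78 mm by 193 mm) begins 47 mm behind the grasp point.
Start: joints at [80.506, 20.546, 0.682, 0, -70.136, -16.507], TCP at [0.296, 0.607, 0.222] pointing down, gripper open.
Joint ranges: [-176.03, 176.03], [-82.01, 121.73], [-58.28, 71.71], [-173.87, 95.51], [-174.79, -0.11], [-173.66, 173.66]. Speed limits (degrees/s): [136.94, 136.94, 172.46, 180, 180, 180].

## Interface

Orientations are given as [roll, pitch, yaw] about the fixed x, y, z axes, in that order (R = Rz(yaw) Ry(pitch) Rx(roll)).
In Python, from plant import r gives the robot as it stands.
- The arm moves only by the shell command python3 -m jog 'ROWS' [FORCE]. ROWS is a JSON object of lists of equal length, an entry for each row: "fingers": the opening, from 0 (shut) to 1 (fully open); "dp": the shift along the tool's x, y, z in mm, a list of three; "twist": the turn about the tool's x in degrees. In form: {"fingers": [fingers, ...], "dp": [[dx, dy, dz], ...], "twist": [twist, ...]}. A call has exactly 5 rows; each row is the pose to reach, as a shift and turn from the pose measured when the call began, along the tool's axes at that moment; what a row does not reach only later rows make up. A row lasts 1/10 s, in which the tool goes at most 50 mm and 8.59 degrees, less where a joint would pass 70% of its speed; a pose out of reach is approached as far as the arm can. A call with a gripper value outside its range is refused whole. The fingers move at their own pace and stop on an object; FORCE is the grip in N (left out, the last holds). Time passes only in rows, so rows that repeat a pose let the fingers close, or fill a call up. It gives the time, the measured TCP pose, the force and the opening at its end, in the units of the state.
- r.get_state(): the state, without advancing time (a new reading comes with each control period).
- r.capture(name): name is "side" or "top" or "wrist"; returns a dict with "frame" (384x512x3 uint8, red, green, blue), "intrinsics" (3x3 intrinsics, pixels), "D" ([k1, k2, p1, p2, k3] as OpenCV has them; the pictures are not rectified), "pose" (4x4, takes a point from camera to world coordinates). Camera axes: x right, y down, z forward; pixel columns grow to the right and rows downward; lengths in m; the calibration is good to about 2 mm. A picture is of the moment at which its call begins. There is no depth.
- r.close_job(): hands the job in, once; it reports no verdict.
The state is a dict: "time_s": time; "joints": joint angles; "qd": joint speeds; "joint_torque": joint torques, N m; "tcp_pos": TCP position; "eef_rot": TCP orientation; "contact_force": force on the tool from outside, world axes, zero at the start; "moment": the same for the moment, N m; "gripper_width": finger opening in m.
Only numpy, scipy, OpenCV 4.12 (cv2) and the standard library are available. Lean on these libraries where they do the work, as an engineer would, in place of code of your own. Each camera call takes 0.05 s, during which the arm holds its last target. There are 200 camera calls.

## Task

The screw that clamps the van counter's support leg has worked loose; its hexagon socket is hidden deep in the bore of the aluminium leg casting. Take the orange T-handle hex key from the wooden stand, feel it gently into the socket - turn it until it drops fully in, never forcing it down - and turn it clockwise until the screw is snug against its stop, without wrenching it. Then stand the key back upright in its hole in the stand, without pressing the yellow leg release button or disturbing the other things.

Things in the scene. Friction and masses are not known exactly. Their poses are not given: they have to be found in the camera images.
- key: T-handle hex key, about 0.36 kg, upright in one of the stand's holes. Origin: centre of the lower end of its hexagonal steel shaft; z up the shaft, x along the handle. Shaft 17 mm across flats (19.6 mm across corners), 110 mm long, its end flat with a 0.6 mm chamfer. Orange plastic handle block 90 mm long (x), 24 mm thick (y), 30 mm high, from 110 to 140 mm above the origin.
- key_grip (a point): centre of the orange handle block, 125 mm above the key's lower end, on the shaft's axis; same axes as the key
- small_key: a smaller T-handle key with a blue handle 80 x 20 x 26 mm and a 14 mm shaft, in the stand's other hole; not needed, leave it alone. Origin at the lower end of its shaft.
- stand: fixed wooden block 50 mm (x) by 160 mm (y) by 70 mm high, with two upright round holes 28 mm wide, 55 mm deep, at y = -50 and +50 mm. Origin: centre of its underside. A key standing home has its lower end 15 mm above the stand's underside.
- slot0 (a point): mouth of the stand's hole at y = -50 mm, centre, in the block's top face, 70 mm up
- slot1 (a point): mouth of the stand's hole at y = +50 mm, centre, in the block's top face, 70 mm up
- casting: fixed aluminium leg casting on the counter: flange 150 x 96 x 6 mm, at its -x end a tower 56 x 60 mm, 60 mm high, with the bore in its top (brass lead-in at its mouth), at its +x end a lower shoulder with the yellow button. Origin: centre of the underside.
- bore (a point): centre of the mouth of the upright round bore, in the tower's top face, 60 mm above the counter; z up. A brass lead-in narrows from 28 mm at the mouth to the bore's 21 mm, 8 mm down.
- socket (a point): centre of the rim of the screw's hexagon socket, down in the bore, 40 mm below its mouth; z up. The socket is 17.8 mm across flats and 12 mm deep, so a seated key's lower end stands 12 mm below this point (an unseated one stops at it or up to 1 mm below). How the hexagon stands cannot be told from the readings; a key enters only within about 6 degrees of it, six times a turn.
- clamp_screw (a joint): turn of the clamp screw, rad: negative = backed off (0.5 to 1.3 rad at the start), grows as it is turned clockwise seen from above, 0 = tight, against a hard stop. It turns stiffly (about 0.1 N m all the way), so a key rubbing lightly on it does not turn it, and stays where it is left; at the stop the torque rises steeply.
- leg_button (a joint): travel of the yellow leg release button, 24 mm wide, spring loaded, 59 mm from the bore on the casting's shoulder, its top 57 mm above the counter: 0 = up, 0.006 m = pressed. Leave it alone.
- jar: glass jar with steel lid, 68 mm wide, 88 mm high, standing beyond the button; origin under its centre; leave it alone
- colander: red plastic colander, 230 mm wide, 90 mm high; origin under its centre; leave it alone
- ramekin: white ceramic ramekin, 86 mm wide, 45 mm high; origin under its centre; leave it alone
- fork: steel camping fork, 180 mm long, lying flat; leave it alone
- spoon: steel camping spoon, 185 mm long, lying flat; leave it alone
- mug: blue enamel mug, 80 mm wide, 85 mm high; origin under its centre; leave it alone
Not all that is in view belongs to the job. Of the things that look like the key, the smaller one is meant. There is more than one size of the stand; the job needs the larger.

How it is judged (in metres and radians):
On the way, in this order (a step that is already met when the one before it is completed fails the run):
1. the key has dropped into the screw's socket (z of key in the frame of socket below -0.009 m and horizontal distance between key and socket below 0.004 m and angle between key's own z axis and vertical below 0.08 rad), for 0.2 s.
2. the screw has been turned clockwise up to its stop with the key in it (value of joint clamp_screw above -0.05 rad and z of key in the frame of socket below -0.007 m), for 0.2 s.
At the end, for the whole second after the job is handed in: The screw stands within 0.1 rad of its tight stop; the orange key stands in a hole of the stand, its lower end under 21 mm above the stand's underside and within 8 mm of the hole's axis, leaning under 0.15 rad, at rest and let go (value of joint clamp_screw above -0.1 rad and z of key in the frame of stand below 0.021 m and angle between key's own z axis and vertical below 0.15 rad and (horizontal distance between key and slot0 below 0.008 m or horizontal distance between key and slot1 below 0.008 m) and linear speed of key below 0.02 m/s); the robot touches nothing.
It fails at once if the key is forced down on the loose screw before it has dropped into its socket (over 30 N) (z of key in the frame of socket between -0.003 and 0.003 m and value of joint clamp_screw below -0.1 rad and contact force between key and casting above 30 N).
It fails at once if the screw is wrenched (the key's faces press on it with over 300 N in all, about 1.1 N m) (contact force between key and casting above 300 N).
It fails at once if the leg release button is pressed (value of joint leg_button above 0.003 m).
It fails at once if another thing is knocked from its place (jar, colander, ramekin, fork, spoon, mug or small key moved over 20 mm) (distance of any of jar, colander, ramekin, fork, spoon, mug, small_key from where it was at the start of the episode above 0.02 m).
It also fails if it takes over 72 s, if anything falls off the work surface, if the arm or the gripper's body presses on something with over 40 N, if the wrist force passes 120 N, or if a joint passes its speed limit or range.

## Working session

There is one attempt and no reset: what is moved stays moved. The work goes in short steps, Python scripts to look and compute and a shell command to move; the robot and the scene stay as the last step left them, time stands still between calls to the robot, and variables do not carry over. Pictures are saved under pics/ and viewed, on a budget of 10 in all, crops included, one or two more only if the job needs it, and the job is handed in when it is done.

```bash
ls; mkdir -p pics
python3 - <<'E'
from plant import r
import cv2,pickle,numpy as np
d={}
for n in("side","top"):
    c=r.capture(n); d[n]=c; cv2.imwrite(f"pics/{n}0.png",c["frame"][:,:,::-1]); print(n,np.round(c["pose"],3).tolist(),np.round(c["intrinsics"],1).tolist(),c["D"])
pickle.dump(d,open("c0.pkl","wb"))
print(r.get_state())
a=cv2.imread("pics/side0.png");b=cv2.imread("pics/top0.png")
cv2.imwrite("pics/top0b.png",cv2.resize(b,(800,600),interpolation=cv2.INTER_CUBIC))
cv2.imwrite("pics/side0b.png",cv2.resize(a,(800,600),interpolation=cv2.INTER_CUBIC))
E
```

```text
pics
side [[0.903, -0.28, 0.325, 0.209], [-0.429, -0.586, 0.688, -0.807], [-0.003, -0.761, -0.649, 0.846], [0.0, 0.0, 0.0, 1.0]] [[404.7, 0.0, 252.0], [0.0, 404.7, 196.5], [0.0, 0.0, 1.0]] [-0.14189757  0.          0.          0.          0.        ]
top [[0.005, -0.996, 0.086, 0.464], [-1.0, -0.004, 0.008, -0.028], [-0.008, -0.086, -0.996, 1.535], [0.0, 0.0, 0.0, 1.0]] [[473.7, 0.0, 252.4], [0.0, 473.7, 188.5], [0.0, 0.0, 1.0]] [0.01205922 0.         0.         0.         0.        ]
{'time_s': 0.1, 'joints': array([ 8.05065172e+01,  2.05864615e+01,  6.38316663e-01, -1.74756250e-02,
       -7.01338541e+01, -1.65065702e+01]), 'qd': array([-0.05081663, -0.01363198,  0.10248207,  0.0392421 ,  0.04223772,
        0.02894501]), 'joint_torque': array([-1.90926177e-03, -5.84163237e+01,  2.93749845e+01,  7.01553315e+00,
        1.01293274e-02, -4.93207472e-05]), 'tcp_pos': array([0.29573745, 0.60627848, 0.22152163]), 'eef_rot': array([  95.17838821,   89.91637095, -110.82761513]), 'contact_force': array([-0.07707513, -0.18171015, -0.36583144]), 'moment': array([-0.04466966,  0.03832135, -0.02593821]), 'gripper_width': 0.08756318849796625}
```

View pics/top0b.png

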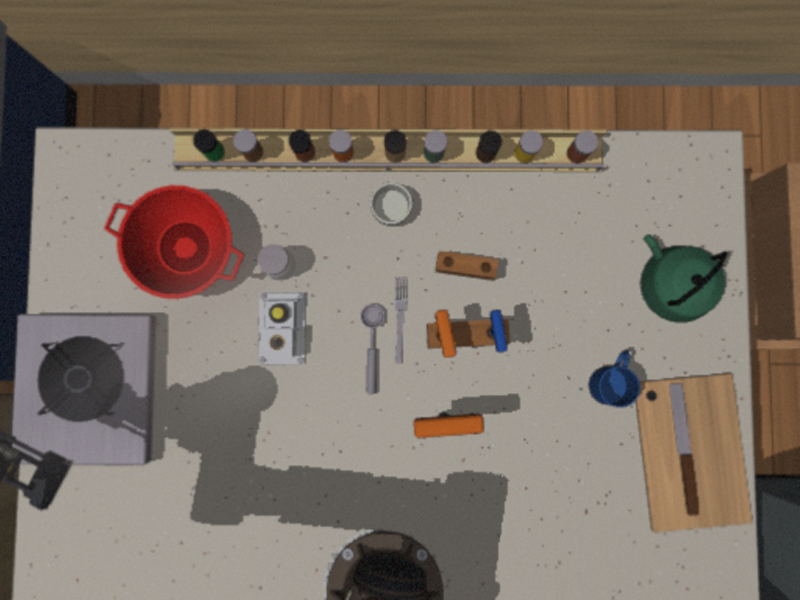

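View pics/side0b.png

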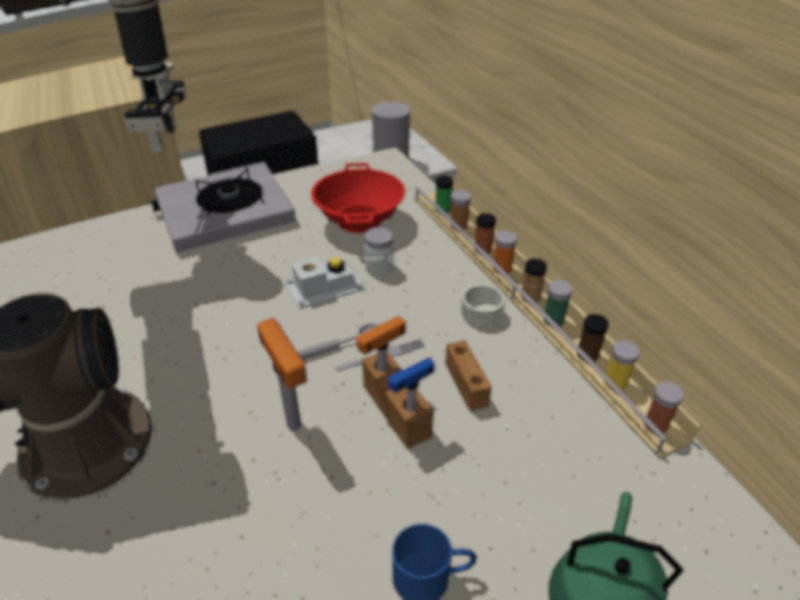

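Three orange or key-like candidates in the 800×600 top view: the orange handle in the large stand (446,333), a free-standing, longer orange key (449,426), and the blue small key (499,330). The stands are the large one at (468,333) and the small empty one at (468,265). The description fits the smaller orange key, the one in the large stand. I'll measure these and confirm in one crop.

```bash
cat > h.py <<'E'
import cv2,numpy as np
def ray(c,uv,z):
    uv=np.asarray(uv,float).reshape(-1,1,2)
    n=cv2.undistortPoints(uv,c["intrinsics"],np.asarray(c["D"],float)).reshape(-1,2)
    d=np.c_[n,np.ones(len(n))]@c["pose"][:3,:3].T; o=c["pose"][:3,3]
    return o+d*((z-o[2])/d[:,2])[:,None]
def blobs(c,lo,hi,z,amin=30):
    m=cv2.inRange(cv2.cvtColor(c["frame"],cv2.COLOR_RGB2HSV),np.array(lo),np.array(hi))
    out=[]
    for k in cv2.findContours(m,cv2.RETR_EXTERNAL,cv2.CHAIN_APPROX_NONE)[0]:
        if cv2.contourArea(k)<amin: continue
        M=cv2.moments(k);uv=(M['m10']/M['m00'],M['m01']/M['m00'])
        P=ray(c,k.reshape(-1,2),z)[:,:2]
        b=cv2.minAreaRect((P*1000).astype(np.float32))
        bx=cv2.boxPoints(b);e=[bx[1]-bx[0],bx[2]-bx[1]];e=max(e,key=np.linalg.norm)
        out.append((np.round(uv,1).tolist(),np.round(b[0],1).tolist(),np.round(sorted(b[1]),1).tolist(),round(np.degrees(np.arctan2(e[1],e[0]))%180,1)))
    return out
E
python3 - <<'E'
import pickle;from h import *
d=pickle.load(open("c0.pkl","rb"));t=d["top"];s=d["side"]
print("orange",*blobs(t,(5,170,90),(16,255,255),.155),sep="\n ")
print("blue",*blobs(t,(108,150,60),(125,255,255),.151),sep="\n ")
print("yellow",*blobs(t,(22,150,100),(34,255,255),.057,8),sep="\n ")
print("brownstand z70",*blobs(t,(5,80,40),(18,190,150),.07,150),sep="\n ")
print("bore guess",ray(t,(277*.64,342*.64),.06))
print("side orange",*blobs(s,(5,170,90),(16,255,255),.14),sep="\n ")
print("side yellow",*blobs(s,(22,150,100),(34,255,255),.057,8),sep="\n ")
print("side bore",ray(s,(310*.64,268*.64),.06))
f=t["frame"][:,:,::-1]
a=cv2.resize(f[190:290,255:345],(540,600),interpolation=cv2.INTER_CUBIC);b=cv2.resize(f[185:240,160:200],(250,344),interpolation=cv2.INTER_CUBIC)
o=np.zeros((600,790,3),np.uint8);o[:,:540]=a;o[:344,540:]=b;cv2.imwrite("pics/crop.png",o)
E
```

```text
orange
 ([286.8, 272.4], [341.7, -116.0], [31.2, 124.0], np.float32(94.7))
 ([284.8, 213.2], [512.1, -109.8], [25.4, 84.5], np.float32(13.9))
blue
 ([393.2, 245.2], [427.4, -420.8], [71.3, 89.1], np.float32(116.5))
 ([318.7, 211.6], [517.7, -209.3], [20.0, 74.7], np.float32(10.9))
yellow
 ([177.7, 199.8], [554.9, 218.9], [15.7, 18.8], np.float32(1.0))
 ([333.2, 99.2], [879.9, -269.0], [19.9, 31.5], np.float32(48.6))
brownstand z70
 ([452.8, 287.5], [291.0, -620.1], [140.6, 285.8], np.float32(6.1))
 ([301.1, 212.8], [527.1, -156.7], [93.5, 96.1], np.float32(105.9))
 ([298.5, 169.4], [651.5, -158.6], [42.2, 121.3], np.float32(82.0))
 ([210.6, 98.0], [880.4, 110.3], [45.8, 163.5], np.float32(96.9))
 ([356.7, 110.9], [633.8, -88.1], [770.2, 1478.8], np.float32(89.8))
 ([235.9, 29.3], [1103.0, 42.5], [106.4, 107.2], np.float32(97.0))
 ([500.7, 12.3], [1151.2, -799.3], [69.2, 92.4], np.float32(178.1))
 ([423.6, 22.1], [1121.9, -548.4], [151.3, 474.3], np.float32(89.9))
 ([304.3, 23.7], [1123.9, -177.7], [148.4, 344.9], np.float32(90.1))
 ([182.9, 23.1], [1123.3, 213.7], [148.7, 276.9], np.float32(90.1))
 ([110.1, 21.7], [1124.2, 445.0], [149.6, 268.1], np.float32(88.6))
 ([37.2, 19.6], [1127.8, 691.2], [140.3, 227.9], np.float32(77.3))
bore guess [[0.49590366 0.21800653 0.06      ]]
side orange
 ([180.1, 225.6], [351.6, -78.1], [40.7, 156.7], np.float32(96.0))
 ([242.6, 212.9], [513.1, -107.4], [30.0, 92.9], np.float32(16.0))
 ([322.4, 164.7], [809.4, -22.1], [30.1, 68.7], np.float32(56.4))
side yellow
 ([396.0, 238.4], [878.8, -299.7], [40.0, 60.1], np.float32(36.6))
 ([214.5, 167.6], [555.7, 214.6], [16.6, 16.9], np.float32(154.2))
side bore [[0.49931667 0.2130271  0.06      ]]
```

View pics/crop.png

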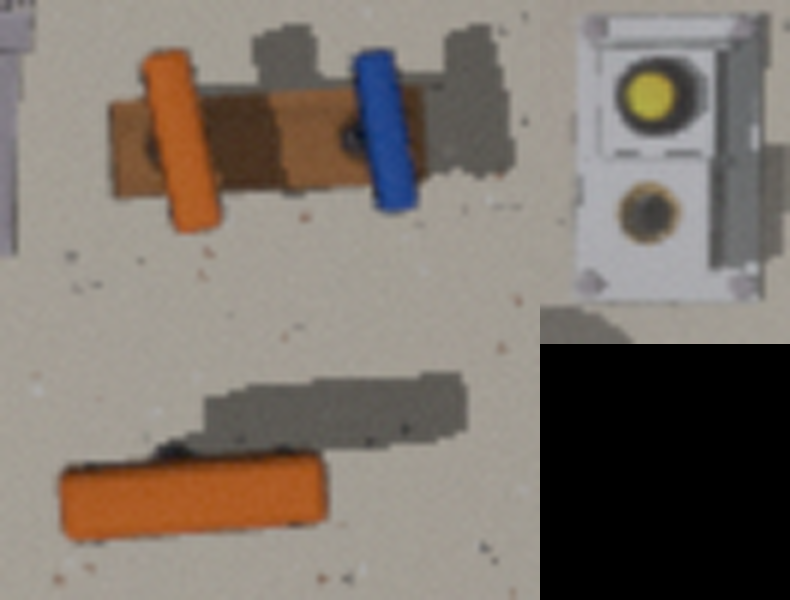

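```bash
cat >> h.py <<'E'
from scipy.spatial.transform import Rotation as R
def plan(s,tgt,yaw=None):
    "tgt world TCP (m); yaw of tool y (deg). prints dp mm and twist options"
    M=R.from_euler('xyz',s["eef_rot"],degrees=True).as_matrix()
    y=np.degrees(np.arctan2(M[1,1],M[0,1]))
    print("tcp",np.round(s["tcp_pos"]*1000,1),"yaw_y",round(y,1),"j6",round(s["joints"][5],1),"tilt",np.round(M[:,0],4))
    print("dp",np.round(M.T@(np.array(tgt)-s["tcp_pos"])*1000,1))
    if yaw is not None: print("twist",[round((y-yaw+k)%360-180,1) for k in(180,0)])
E
python3 - <<'E'
from plant import r;from h import *
plan(r.get_state(),(.512,-.11,.25),104)
E
```

```text
tcp [295.7 606.3 221.5] yaw_y -116.0 j6 -16.5 tilt [-5.0e-04 -1.4e-03 -1.0e+00]
dp [ -27.6  549.  -508.4]
twist [np.float64(140.0), np.float64(-40.0)]
```

```bash
python3 -m jog '{"fingers":[1,1,1,1,1],"dp":[[-4,36,-33],[-8,72,-67],[-15,108,-100],[-25,144,-134],[-30,180,-167]],"twist":[-4,-8,-12,-16,-20]}' 20
python3 - <<'E'
from plant import r;from h import *
plan(r.get_state(),(.512,-.11,.27),-76)
E
```

```text
time_s: 0.6
tcp_pos: [0.3672, 0.3695, 0.2523]
eef_rot: [85.2, 89.9, -100.7]
contact_force: [1.5, 0.4, 1.0]
gripper_width: 0.0879
tcp [367.2 369.5 252.3] yaw_y -95.8 j6 17.4 tilt [-2.0e-04 -1.2e-03 -1.0e+00]
dp [ -17.2  462.4 -192.6]
twist [np.float64(-19.8), np.float64(160.2)]
```

```bash
python3 -m jog '{"fingers":[1,1,1,1,1],"dp":[[-3,46,-19],[-6,92,-38],[-9,138,-58],[-12,184,-77],[-15,230,-96]],"twist":[-4,-8,-12,-16,-20]}'
python3 - <<'E'
from plant import r;from h import *
s=r.get_state();print(np.round(s["joints"],1))
plan(s,(.512,-.11,.27),-76)
E
```

```text
time_s: 1.1
tcp_pos: [0.4388, 0.1305, 0.2677]
eef_rot: [80.5, 90.0, -85.1]
contact_force: [0.9, 0.9, 0.4]
gripper_width: 0.0876
[ 41.4  -2.2 -21.1   0.  -71.1  63. ]
tcp [438.8 130.5 267.7] yaw_y -75.6 j6 63.0 tilt [ 1.e-04 -8.e-04 -1.e+00]
dp [ -2.1 251.1 -11.1]
twist [np.float64(0.4), np.float64(-179.6)]
```

```bash
python3 -m jog '{"fingers":[1,1,1,1,1],"dp":[[0,45,-2],[0,90,-4],[0,140,-6],[0,185,-8],[0,225,-10]],"twist":[0,0,0,0,0]}'
python3 - <<'E'
from plant import r;from h import *
plan(r.get_state(),(.512,-.11,.27),-76)
c=r.capture("wrist");import pickle;pickle.dump(c,open("w1.pkl","wb"))
print(np.round(c["pose"],3).tolist())
print(*blobs(c,(5,170,60),(16,255,255),.155,200),sep="\n ")
cv2.imwrite("pics/w1.png",c["frame"][:,:,::-1])
E
```

```text
time_s: 1.6
tcp_pos: [0.5044, -0.0873, 0.2677]
eef_rot: [61.8, 90.0, -103.9]
contact_force: [0.4, 1.9, 0.5]
gripper_width: 0.0878
tcp [504.4 -87.3 267.7] yaw_y -75.7 j6 92.1 tilt [-2.e-04 -8.e-04 -1.e+00]
dp [-2.3 23.9 -1.7]
twist [np.float64(0.3), np.float64(-179.7)]
[[0.249, -0.925, -0.288, 0.582], [-0.969, -0.237, -0.075, -0.066], [0.001, 0.298, -0.955, 0.43], [0.0, 0.0, 0.0, 1.0]]
([211.5, 331.3], [344.5, -102.0], [32.9, 113.4], np.float32(105.5))
 ([300.7, 173.1], [529.5, -133.4], [90.2, 110.2], np.float32(125.4))
 ([348.9, 48.7], [631.3, -134.9], [32.9, 90.2], np.float32(81.8))
```

View pics/w1.png

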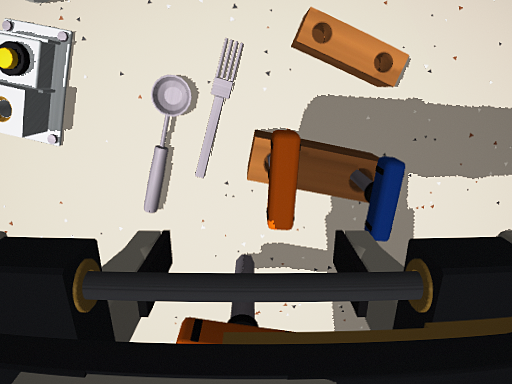

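The wrist view shows the key's orange handle at about (284,180) in the large stand, the blue key at (387,198), the fork and spoon well clear at (215,110) and (160,150), and the bore at (5,105). Next is one tight measurement of the handle.

Run:
```python
import pickle;from h import *
c=pickle.load(open("w1.pkl","rb"))
hsv=cv2.cvtColor(c["frame"],cv2.COLOR_RGB2HSV)
print(hsv[150,285],hsv[210,282],hsv[140,278],hsv[150,320],hsv[155,258],hsv[225,271],hsv[180,295])
for smin in(215,235): print(smin,*blobs(c,(0,smin,60),(16,255,255),.155,300),sep="\n ")
print(ray(c,[(285.5,131),(281,228)],.155))
```

```text
[ 12 246 144] [ 11 239 145] [ 11 243 143] [ 13 177 111] [ 14 180 184] [ 14 242 245] [ 11 247 122]
215
 ([210.9, 331.2], [344.4, -101.5], [32.9, 112.4], np.float32(105.5))
 ([282.9, 178.2], [513.3, -111.8], [24.7, 90.7], np.float32(12.3))
235
 ([211.2, 331.2], [344.4, -101.5], [32.9, 112.4], np.float32(105.5))
 ([282.8, 178.4], [512.9, -111.6], [24.1, 89.9], np.float32(11.7))
[[ 0.55578863 -0.10204921  0.155     ]
 [ 0.47007437 -0.1224971   0.155     ]]
```

Run:
```python
from plant import r;from h import *
plan(r.get_state(),(.513,-.1115,.138),-77.3)
```

```text
tcp [505.4 -91.  267.3] yaw_y -75.7 j6 92.4 tilt [-0.0011 -0.0025 -1.    ]
dp [129.3  21.5  -2.5]
twist [np.float64(1.6), np.float64(-178.4)]
```

```bash
python3 -m jog '{"fingers":[1,1,1,1,1],"dp":[[0,21.5,-2.5],[15,21.5,-2.5],[50,21.5,-2.5],[90,21.5,-2.5],[90,21.5,-2.5]],"twist":[1.6,1.6,1.6,1.6,1.6]}'
python3 - <<'E'
from plant import r;from h import *
plan(r.get_state(),(.513,-.1115,.138),-77.3)
E
```

```text
time_s: 2.15
tcp_pos: [0.5092, -0.1114, 0.1723]
eef_rot: [-0.4, 89.4, -167.8]
contact_force: [-0.9, -0.1, 0.2]
gripper_width: 0.0874
tcp [ 509.2 -111.4  172.3] yaw_y -77.4 j6 93.3 tilt [-0.0108 -0.0023 -0.9999]
dp [34.3  0.9 -4.1]
twist [np.float64(-0.1), np.float64(179.9)]
```

```bash
cat >> h.py <<'E'
def settle(r,n=3):
    for _ in range(n): r.capture("side")
    return r.get_state()
E
python3 - <<'E'
from plant import r;from h import *
plan(settle(r),(.513,-.1115,.138),-77.3)
E
```

```text
tcp [ 514.  -111.5  178.9] yaw_y -77.3 j6 93.3 tilt [ 1.0e-04 -3.2e-03 -1.0e+00]
dp [40.9 -0.3  1. ]
twist [np.float64(0.0), np.float64(-180.0)]
```

Settled and aligned, so I'll descend and close.

```bash
python3 -m jog '{"fingers":[1,1,1,1,1],"dp":[[12,0,1],[27,0,1],[38,0,1],[41,0,1],[41,0,1]],"twist":[0,0,0,0,0]}'
python3 - <<'E'
from plant import r;from h import *
plan(settle(r),(.513,-.1115,.138),-77.3)
E
python3 -m jog '{"fingers":[0.2,0.2,0.2,0.2,0.2],"dp":[[0,0,0],[0,0,0],[0,0,0],[0,0,0],[0,0,0]],"twist":[0,0,0,0,0]}' 20
python3 - <<'E'
from plant import r;from h import *
plan(settle(r),(.513,-.1115,.138),-77.3)
E
```

```text
time_s: 2.8
tcp_pos: [0.513, -0.1118, 0.1379]
eef_rot: [74.2, 89.8, -93.1]
contact_force: [-0.3, 0.9, 0.0]
gripper_width: 0.0873
tcp [ 513.6 -111.8  138.6] yaw_y -77.3 j6 93.3 tilt [ 0.0012 -0.0032 -1.    ]
dp [ 0.6 -0.4  0.5]
twist [np.float64(0.0), np.float64(-180.0)]
time_s: 3.45
tcp_pos: [0.5135, -0.1118, 0.1386]
eef_rot: [98.4, 89.8, -68.9]
contact_force: [0.2, 0.3, 0.2]
gripper_width: 0.053
tcp [ 513.5 -111.8  138.5] yaw_y -77.3 j6 93.3 tilt [ 0.0011 -0.0032 -1.    ]
dp [ 0.5 -0.4  0.4]
twist [np.float64(0.0), np.float64(-180.0)]
```

```bash
python3 -m jog '{"fingers":[0.2,0.2,0.2,0.2,0.2],"dp":[[0,0,0],[0,0,0],[0,0,0],[0,0,0],[0,0,0]],"twist":[0,0,0,0,0]}' 40;python3 -m jog '{"fingers":[0.2,0.2,0.2,0.2,0.2],"dp":[[0,0,0],[0,0,0],[-5,0,0],[-15,0,0],[-30,0,0]],"twist":[0,0,0,0,0]}' 40
python3 - <<'E'
from plant import r;from h import *
s=settle(r);print(s["gripper_width"],s["contact_force"])
plan(s,(.496,.218,.26),-77.3)
E
```

```text
time_s: 4.1
tcp_pos: [0.5135, -0.1119, 0.1386]
eef_rot: [96.2, 89.8, -71.0]
contact_force: [0.4, -0.3, -1.0]
gripper_width: 0.0236
time_s: 4.6
tcp_pos: [0.5126, -0.1117, 0.1684]
eef_rot: [56.7, 89.8, -110.6]
contact_force: [-0.1, 0.1, -3.1]
gripper_width: 0.0236
0.023832148455709357 [ 0.26945971 -0.00902855 -4.03429137]
tcp [ 514.2 -111.6  169.6] yaw_y -77.3 j6 93.3 tilt [ 0.0034 -0.0028 -1.    ]
dp [ -91.4 -325.2  -55.1]
twist [np.float64(0.0), np.float64(-180.0)]
```

```bash
python3 -m jog '{"fingers":[0.2,0.2,0.2,0.2,0.2],"dp":[[-15,0,0],[-35,0,0],[-55,-5,-1],[-62,-25,-5],[-62,-55,-10]],"twist":[0,0,0,0,0]}' 40
python3 - <<'E'
from plant import r;from h import *
s=settle(r)
plan(s,(.496,.218,.225),-77.3)
E
```

```text
time_s: 5.25
tcp_pos: [0.5119, -0.0556, 0.2321]
eef_rot: [139.0, 89.7, -28.4]
contact_force: [-0.1, -0.2, -4.3]
gripper_width: 0.0238
tcp [511.1 -54.3 230.9] yaw_y -77.2 j6 86.8 tilt [ 0.0027 -0.0023 -1.    ]
dp [   5.2 -268.9  -45.7]
twist [np.float64(0.1), np.float64(-179.9)]
```

```bash
python3 -m jog '{"fingers":[0.2,0.2,0.2,0.2,0.2],"dp":[[0,-35,-6],[0,-80,-13],[0,-125,-21],[0,-170,-29],[0,-200,-34]],"twist":[0,0,0,0,0]}' 40
python3 - <<'E'
from plant import r;from h import *
s=settle(r,2)
plan(s,(.496,.218,.225),-77.3)
c=r.capture("wrist");import pickle;pickle.dump(c,open("w2.pkl","wb"))
cv2.imwrite("pics/w2.png",c["frame"][:,:,::-1])
E
```

```text
time_s: 5.9
tcp_pos: [0.4995, 0.1502, 0.2298]
eef_rot: [119.9, 89.8, -47.3]
contact_force: [0.9, -0.2, -4.7]
gripper_width: 0.0237
tcp [499.8 151.1 229.6] yaw_y -77.0 j6 64.4 tilt [ 0.002  -0.0022 -1.    ]
dp [  4.4 -66.1 -11.4]
twist [np.float64(0.3), np.float64(-179.7)]
```

View pics/w2.png

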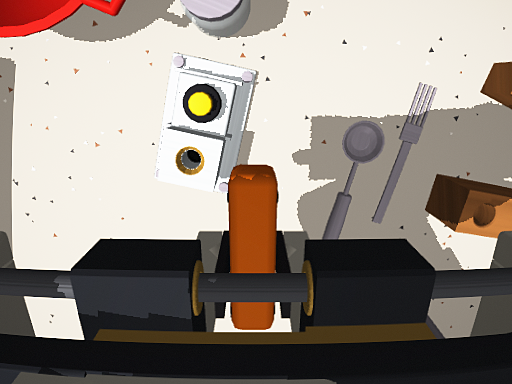

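The wrist view shows the bore's brass ring at about (190,160), the yellow button at (201,103), and the key's handle held between (253,166) and (252,328). The key's stand hole is at (484,215).

Run:
```python
import pickle;from h import *
c=pickle.load(open("w2.pkl","rb"));f=c["frame"]
hsv=cv2.cvtColor(f,cv2.COLOR_RGB2HSV)
m=cv2.inRange(hsv,np.array((8,90,40)),np.array((28,255,255)));m2=np.zeros_like(m);m2[140:182,168:212]=m[140:182,168:212]
p=np.argwhere(m2)[:,::-1].astype(np.float32);e=cv2.fitEllipse(cv2.convexHull(p));print(len(p),e,ray(c,e[0],.06))
pr=ray(c,p,.06)[:,:2]*1e3;print(cv2.minEnclosingCircle(pr.astype(np.float32)),pr.min(0),pr.max(0))
print("yellow",*blobs(c,(22,150,100),(34,255,255),.057,100),sep="\n ")
print("handle ends",ray(c,[(253,166),(252,328)],.2466))
# silver flange of casting orientation: hole
print("hole",ray(c,(484,215),.07))
o=cv2.resize(f[130:260,150:260,::-1],None,fx=4,fy=4)
```

```text
324 ((189.3904571533203, 160.21078491210938), (27.686046600341797, 29.165292739868164), 130.0336456298828) [[0.49413432 0.21697488 0.06      ]]
((493.8837585449219, 216.86553955078125), 15.1334228515625) [479.02517343 201.99492536] [508.7984372  231.51708757]
yellow
 ([199.6, 103.4], [552.5, 217.7], [22.5, 23.2], np.float32(102.5))
handle ends [[0.54467797 0.16198358 0.2466    ]
 [0.45659077 0.14207767 0.2466    ]]
hole [[ 0.51006688 -0.11234597  0.07      ]]
```

```bash
python3 -m jog '{"fingers":[0.2,0.2,0.2,0.2,0.2],"dp":[[0,-25,-4],[0,-50,-8],[10,-63,-9],[20,-65.5,-10],[24,-65.5,-10]],"twist":[0,0,0,0,0]}' 40
python3 - <<'E'
from plant import r;from h import *
s=settle(r,3)
plan(s,(.4938,.2165,.179),-77.3);print(s["contact_force"],s["moment"])
c=r.capture("wrist");import pickle;pickle.dump(c,open("w3.pkl","wb"))
cv2.imwrite("pics/w3.png",c["frame"][:,:,::-1])
E
```

```text
time_s: 6.55
tcp_pos: [0.4938, 0.2143, 0.2033]
eef_rot: [63.4, 89.7, -103.7]
contact_force: [0.2, -0.2, -4.7]
gripper_width: 0.0233
tcp [494.5 214.2 204.8] yaw_y -77.1 j6 58.4 tilt [ 4.0e-04 -4.2e-03 -1.0e+00]
dp [25.8 -2.5  0.2]
twist [np.float64(0.2), np.float64(-179.8)]
[ 0.1108319  -0.10728173 -4.07398045] [-0.04453271  0.00935399  0.00437895]
```

View pics/w3.png

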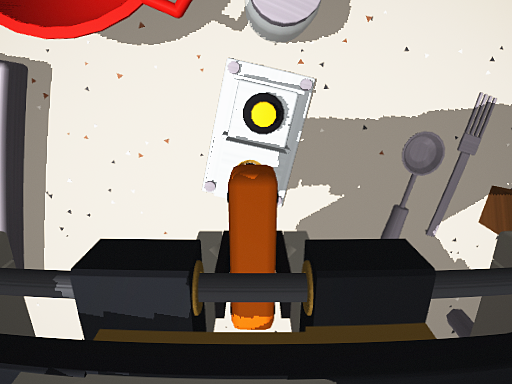

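```bash
cat > m.py <<'E'
from plant import r;from h import *
import sys
s=settle(r,2);plan(s,(.494,.2165,.135),-77.3);print("key z",round((s["tcp_pos"][2]-.127)*1e3,1),"F",np.round(s["contact_force"],1),"M",np.round(s["moment"],2),"w",round(s["gripper_width"],4),"t",s["time_s"])
E
python3 -m jog '{"fingers":[0.2,0.2,0.2,0.2,0.2],"dp":[[0,-2.5,0.2],[5,-2.5,0.2],[12,-2.5,0.2],[18,-2.5,0.2],[23,-2.5,0.2]],"twist":[0,0,0,0,0]}' 40; python3 m.py
```

```text
time_s: 7.25
tcp_pos: [0.4938, 0.2166, 0.1814]
eef_rot: [85.3, 89.8, -81.8]
contact_force: [-0.0, 0.5, -5.0]
gripper_width: 0.0235
tcp [493.6 216.5 181.2] yaw_y -77.1 j6 58.1 tilt [-2.0e-04 -4.6e-03 -1.0e+00]
dp [46.2 -0.1 -0.5]
twist [np.float64(0.2), np.float64(-179.8)]
key z 54.2 F [-0.7 -0.1 -4.2] M [-0.06  0.02  0.07] w 0.0236 t 7.35
```

```bash
python3 -m jog '{"fingers":[0.2,0.2,0.2,0.2,0.2],"dp":[[1,0,0],[2,0,0],[4,0,0],[6,0,0],[8,0,0]],"twist":[0,0,0,0,0]}' 40; python3 m.py
```

```text
time_s: 7.85
tcp_pos: [0.4943, 0.217, 0.1737]
eef_rot: [101.6, 89.8, -65.4]
contact_force: [1.1, 1.2, -3.2]
gripper_width: 0.0238
tcp [493.9 216.8 173.2] yaw_y -77.1 j6 58.1 tilt [ 5.0e-04 -3.9e-03 -1.0e+00]
dp [38.2  0.2 -0. ]
twist [np.float64(0.2), np.float64(-179.8)]
key z 46.2 F [ 1.9  2.  -3.7] M [ 0.69 -0.89  0.04] w 0.0234 t 7.95
```

```bash
python3 -m jog '{"fingers":[0.2,0.2,0.2,0.2,0.2],"dp":[[1,-0.3,-0.4],[4,-0.3,-0.4],[7,-0.3,-0.4],[11,-0.3,-0.4],[15,-0.3,-0.4]],"twist":[0,0,0,0,0]}' 40; python3 m.py
```

```text
time_s: 8.45
tcp_pos: [0.4943, 0.2172, 0.1578]
eef_rot: [88.1, 89.8, -79.0]
contact_force: [1.2, 0.6, -2.8]
gripper_width: 0.0236
tcp [494.  217.  157.4] yaw_y -77.1 j6 58.1 tilt [-1.0e-04 -4.3e-03 -1.0e+00]
dp [22.4  0.4  0.1]
twist [np.float64(0.2), np.float64(-179.8)]
key z 30.4 F [ 2.3  1.4 -4.7] M [ 0.61 -1.16  0.01] w 0.024 t 8.55
```

```bash
python3 -m jog '{"fingers":[0.2,0.2,0.2,0.2,0.2],"dp":[[1,-0.2,-0.5],[3,-0.2,-0.5],[5,-0.2,-0.5],[6,-0.2,-0.5],[7,-0.2,-0.5]],"twist":[0,0,0,0,0]}' 40; python3 m.py; python3 -m jog '{"fingers":[0.2,0.2,0.2,0.2,0.2],"dp":[[0.4,0,0],[0.8,0,0],[1.2,0,0],[1.6,0,0],[2,0,0]],"twist":[0,0,0,0,0]}' 40; python3 m.py
```

```text
time_s: 9.05
tcp_pos: [0.4945, 0.2173, 0.1503]
eef_rot: [76.7, 89.8, -90.4]
contact_force: [2.8, 0.3, -2.4]
gripper_width: 0.0236
tcp [494.4 217.3 150.2] yaw_y -77.1 j6 58.1 tilt [-3.0e-04 -4.4e-03 -1.0e+00]
dp [15.2  0.6  0.5]
twist [np.float64(0.2), np.float64(-179.8)]
key z 23.2 F [ 2.7  0.4 -4. ] M [ 0.32 -1.08 -0.04] w 0.0233 t 9.15
time_s: 9.65
tcp_pos: [0.4945, 0.2173, 0.1483]
eef_rot: [75.8, 89.8, -91.3]
contact_force: [2.5, 0.7, -3.4]
gripper_width: 0.0238
tcp [494.4 217.3 148.2] yaw_y -77.1 j6 58.1 tilt [-2.0e-04 -4.3e-03 -1.0e+00]
dp [13.2  0.6  0.6]
twist [np.float64(0.2), np.float64(-179.8)]
key z 21.2 F [ 2.6  1.  -2.9] M [ 0.34 -1.13 -0.02] w 0.0235 t 9.75
```

```bash
python3 -m jog '{"fingers":[0.2,0.2,0.2,0.2,0.2],"dp":[[0.2,0,-0.4],[0.4,0,-0.4],[0.7,0,-0.4],[1,0,-0.4],[1.3,0,-0.4]],"twist":[0,0,0,0,0]}' 40; python3 m.py
```

```text
time_s: 10.25
tcp_pos: [0.4948, 0.2174, 0.1469]
eef_rot: [72.9, 89.7, -94.2]
contact_force: [2.5, 0.8, -2.7]
gripper_width: 0.0238
tcp [494.7 217.3 146.8] yaw_y -77.1 j6 58.2 tilt [-4.0e-04 -4.4e-03 -1.0e+00]
dp [11.8  0.6  0.9]
twist [np.float64(0.2), np.float64(-179.8)]
key z 19.8 F [ 2.5  1.3 -3.7] M [ 0.31 -0.92 -0.  ] w 0.0233 t 10.35
```

```bash
python3 -m jog '{"fingers":[0.2,0.2,0.2,0.2,0.2],"dp":[[0.3,0,-0.4],[0.6,0,-0.4],[0.9,0,-0.4],[1.2,0,-0.4],[1.2,0,-0.4]],"twist":[0,0,0,0,0]}' 40; python3 m.py
```

```text
time_s: 10.85
tcp_pos: [0.4951, 0.2174, 0.1455]
eef_rot: [70.5, 89.7, -96.6]
contact_force: [1.4, 1.7, -3.1]
gripper_width: 0.0236
tcp [495.  217.4 145.5] yaw_y -77.1 j6 58.2 tilt [-6.0e-04 -4.5e-03 -1.0e+00]
dp [10.5  0.6  1.2]
twist [np.float64(0.2), np.float64(-179.8)]
key z 18.5 F [ 0.8  1.1 -3.5] M [ 0.23 -0.74  0.01] w 0.0236 t 10.95
```

```bash
python3 -m jog '{"fingers":[0.2,0.2,0.2,0.2,0.2],"dp":[[0.3,0,0],[0.6,0,0],[0.9,0,0],[1.2,0,0],[1.2,0,0]],"twist":[0,0,0,0,0]}' 40; python3 m.py
```

```text
time_s: 11.45
tcp_pos: [0.495, 0.2174, 0.1443]
eef_rot: [69.8, 89.7, -97.3]
contact_force: [1.3, 0.2, -3.0]
gripper_width: 0.0237
tcp [495.  217.4 144.3] yaw_y -77.1 j6 58.2 tilt [-6.0e-04 -4.5e-03 -1.0e+00]
dp [9.3 0.6 1.2]
twist [np.float64(0.2), np.float64(-179.8)]
key z 17.3 F [ 1.6  0.6 -4.2] M [ 0.34 -0.76 -0.02] w 0.0234 t 11.55
```

```bash
python3 -m jog '{"fingers":[0.2,0.2,0.2,0.2,0.2],"dp":[[0.3,0,0],[0.6,0,0],[0.9,0,0],[1.2,0,0],[1.5,0,0]],"twist":[0,0,0,0,0]}' 40; python3 m.py;  python3 -m jog '{"fingers":[0.2,0.2,0.2,0.2,0.2],"dp":[[0.3,0,0],[0.6,0,0],[0.9,0,0],[1.2,0,0],[1.5,0,0]],"twist":[0,0,0,0,0]}' 40; python3 m.py
```

```text
time_s: 12.05
tcp_pos: [0.4954, 0.2175, 0.1433]
eef_rot: [80.1, 89.8, -87.0]
contact_force: [2.2, 0.0, 2.0]
gripper_width: 0.0233
tcp [495.4 217.5 143.2] yaw_y -77.1 j6 58.2 tilt [ 1.0e-04 -4.2e-03 -1.0e+00]
dp [8.2 0.6 1.5]
twist [np.float64(0.2), np.float64(-179.8)]
key z 16.2 F [1.1 0.4 1.2] M [ 0.16 -0.66  0.02] w 0.0234 t 12.15
time_s: 12.65
tcp_pos: [0.4961, 0.2178, 0.1428]
eef_rot: [104.5, 89.8, -62.6]
contact_force: [0.9, -0.6, 9.2]
gripper_width: 0.0237
tcp [496.1 217.8 142.8] yaw_y -77.1 j6 58.2 tilt [ 0.0019 -0.0035 -1.    ]
dp [7.8 0.8 2.4]
twist [np.float64(0.2), np.float64(-179.8)]
key z 15.8 F [1.2 0.1 9. ] M [-0.03 -0.26  0.03] w 0.0233 t 12.75
```

```bash
python3 -m jog '{"fingers":[0.2,0.2,0.2,0.2,0.2],"dp":[[1.2,0,0.5],[1.2,0,0.5],[1.2,0,0.5],[1.2,0,0.5],[1.2,0,0.5]],"twist":[2,4,6,8,10]}' 40; python3 m.py;  python3 -m jog '{"fingers":[0.2,0.2,0.2,0.2,0.2],"dp":[[1.2,0,0],[1.2,0,0],[1.2,0,0],[1.2,0,0],[1.2,0,0]],"twist":[2,4,6,8,10]}' 40; python3 m.py
```

```text
time_s: 13.25
tcp_pos: [0.495, 0.2174, 0.1406]
eef_rot: [93.1, 89.8, -84.1]
contact_force: [2.0, -0.1, -4.3]
gripper_width: 0.0235
tcp [495.  217.4 140.7] yaw_y -87.1 j6 48.1 tilt [ 5.0e-04 -4.1e-03 -1.0e+00]
dp [5.7 0.9 1.1]
twist [np.float64(-9.8), np.float64(170.2)]
key z 13.7 F [ 1.5  0.6 -4.8] M [ 0.37 -0.91 -0.02] w 0.0233 t 13.35
time_s: 13.85
tcp_pos: [0.4949, 0.2174, 0.1389]
eef_rot: [97.4, 89.8, -89.7]
contact_force: [2.2, 0.1, -6.0]
gripper_width: 0.0232
tcp [494.9 217.4 138.9] yaw_y -97.1 j6 38.2 tilt [-0.     -0.0042 -1.    ]
dp [3.9 1.  0.7]
twist [np.float64(-19.8), np.float64(160.2)]
key z 11.9 F [ 2.2  0.7 -4.5] M [ 0.5  -1.32  0.07] w 0.0233 t 13.95
```

The press force vanished and z fell 2.5 mm below the rim contact, so the key has entered. I'll seat it fully.

```bash
python3 -m jog '{"fingers":[0.2,0.2,0.2,0.2,0.2],"dp":[[0.8,0,0],[1.6,0,0],[2.4,0,0],[3.2,0,0],[4,0,0]],"twist":[0,0,0,0,0]}' 40; python3 m.py;  python3 -m jog '{"fingers":[0.2,0.2,0.2,0.2,0.2],"dp":[[0.5,0,0],[1,0,0],[1.5,0,0],[2,0,0],[2.2,0,0]],"twist":[0,0,0,0,0]}' 40; python3 m.py
```

```text
time_s: 14.45
tcp_pos: [0.4953, 0.2176, 0.1355]
eef_rot: [114.8, 89.8, -72.2]
contact_force: [2.0, 0.7, 6.6]
gripper_width: 0.0239
tcp [495.3 217.6 135.4] yaw_y -97.1 j6 38.2 tilt [ 9.0e-04 -3.8e-03 -1.0e+00]
dp [0.4 1.2 1.1]
twist [np.float64(-19.8), np.float64(160.2)]
key z 8.4 F [2.  0.1 5. ] M [ 0.16 -1.08 -0.01] w 0.0239 t 14.55
time_s: 15.05
tcp_pos: [0.4957, 0.2177, 0.1339]
eef_rot: [127.3, 89.8, -59.7]
contact_force: [0.6, -1.0, 7.4]
gripper_width: 0.0236
tcp [495.7 217.7 133.9] yaw_y -97.0 j6 38.2 tilt [ 0.002  -0.0035 -1.    ]
dp [-1.1  1.4  1.5]
twist [np.float64(-19.7), np.float64(160.3)]
key z 6.9 F [1.1 0.1 7.4] M [-0.1  -0.76  0.1 ] w 0.0234 t 15.15
```

```bash
python3 -m jog '{"fingers":[0.2,0.2,0.2,0.2,0.2],"dp":[[1,0,0.5],[1.2,0,0.5],[1.5,0,0.5],[1.5,0,0.5],[1.5,0,0.5]],"twist":[-2,-4,-4,-2,0]}' 40; python3 m.py;  python3 -m jog '{"fingers":[0.2,0.2,0.2,0.2,0.2],"dp":[[1,0,0.3],[1,0,0.3],[1,0,0.3],[1,0,0.3],[1,0,0.3]],"twist":[-1,-2,-1,0,1]}' 40; python3 m.py
```

```text
time_s: 15.65
tcp_pos: [0.4949, 0.2176, 0.1319]
eef_rot: [115.8, 89.8, -71.4]
contact_force: [2.0, -0.4, -1.6]
gripper_width: 0.0237
tcp [495.  217.6 131.9] yaw_y -97.1 j6 38.1 tilt [ 0.0013 -0.0039 -1.    ]
dp [-3.1  1.2  0.8]
twist [np.float64(-19.8), np.float64(160.2)]
key z 4.9 F [ 2.7  0.7 -2. ] M [ 0.24 -1.3   0.08] w 0.0236 t 15.75
time_s: 16.25
tcp_pos: [0.4953, 0.2177, 0.1317]
eef_rot: [134.6, 89.7, -53.5]
contact_force: [2.5, -0.7, 5.7]
gripper_width: 0.0235
tcp [495.3 217.7 131.7] yaw_y -98.1 j6 37.1 tilt [ 0.0027 -0.0036 -1.    ]
dp [-3.3  1.4  1.1]
twist [np.float64(-20.8), np.float64(159.2)]
key z 4.7 F [ 2.1 -0.7  5.8] M [-0.26 -1.07  0.15] w 0.0237 t 16.35
```

```bash
for i in 1; do python3 -m jog '{"fingers":[0.2,0.2,0.2,0.2,0.2],"dp":[[0,0,0.2],[0,0,0.2],[0,0,0.2],[0,0,0.2],[0,0,0.2]],"twist":[3,6,9,12,15]}' 40; python3 m.py; done; python3 -m jog '{"fingers":[0.2,0.2,0.2,0.2,0.2],"dp":[[0.3,0,0],[0.3,0,0],[0.3,0,0],[0.3,0,0],[0.3,0,0]],"twist":[2,4,6,8,10]}' 40; python3 m.py
```

```text
time_s: 16.85
tcp_pos: [0.4951, 0.2175, 0.1318]
eef_rot: [147.6, 89.7, -55.5]
contact_force: [2.6, -0.2, 1.6]
gripper_width: 0.0234
tcp [495.1 217.5 131.8] yaw_y -113.0 j6 22.1 tilt [ 0.0027 -0.004  -1.    ]
dp [-3.2  1.4  0.6]
twist [np.float64(-35.7), np.float64(144.3)]
key z 4.8 F [ 2.8 -1.   2.4] M [-0.36 -1.27  0.09] w 0.0236 t 16.95
time_s: 17.45
tcp_pos: [0.4953, 0.2174, 0.1318]
eef_rot: [158.1, 89.7, -54.8]
contact_force: [2.2, -0.7, 3.6]
gripper_width: 0.0238
tcp [495.3 217.4 131.8] yaw_y -123.0 j6 12.1 tilt [ 0.003  -0.0043 -1.    ]
dp [-3.2  1.4  0.6]
twist [np.float64(-45.7), np.float64(134.3)]
key z 4.8 F [ 2.8 -1.5  3.4] M [-0.49 -1.12  0.02] w 0.0237 t 17.55
```

```bash
python3 -m jog '{"fingers":[0.2,0.2,0.2,0.2,0.2],"dp":[[0.2,0,0],[0.2,0,0],[0.2,0,0],[0.2,0,0],[0.2,0,0]],"twist":[2,4,6,8,10]}' 40; python3 m.py;python3 -m jog '{"fingers":[0.2,0.2,0.2,0.2,0.2],"dp":[[0.2,0,0],[0.2,0,0],[0.2,0,0],[0.2,0,0],[0.2,0,0]],"twist":[2,4,6,8,10]}' 40; python3 m.py
```

```text
time_s: 18.05
tcp_pos: [0.4953, 0.2172, 0.1318]
eef_rot: [167.4, 89.7, -55.5]
contact_force: [1.7, -1.2, 3.6]
gripper_width: 0.0234
tcp [495.3 217.2 131.8] yaw_y -132.8 j6 2.2 tilt [ 0.0031 -0.0045 -1.    ]
dp [-3.2  1.4  0.4]
twist [np.float64(-55.5), np.float64(124.5)]
key z 4.8 F [ 2.1 -1.3  3.5] M [-0.55 -1.05 -0.  ] w 0.0237 t 18.15
time_s: 18.65
tcp_pos: [0.4953, 0.217, 0.1318]
eef_rot: [176.2, 89.7, -56.6]
contact_force: [1.4, -1.4, 4.6]
gripper_width: 0.0235
tcp [495.3 217.1 131.8] yaw_y -142.7 j6 -7.7 tilt [ 0.0032 -0.0047 -1.    ]
dp [-3.2  1.4  0.3]
twist [np.float64(-65.4), np.float64(114.6)]
key z 4.8 F [ 1.6 -2.4  4.5] M [-0.68 -0.92  0.04] w 0.0235 t 18.75
```

```bash
python3 -m jog '{"fingers":[0.2,0.2,0.2,0.2,0.2],"dp":[[0.1,0,0],[0.1,0,0],[0.1,0,0],[0.1,0,0],[0.1,0,0]],"twist":[2,4,6,8,8]}' 40; python3 m.py;python3 -m jog '{"fingers":[0.2,0.2,0.2,0.2,0.2],"dp":[[0.1,0,0],[0.1,0,0],[0.1,0,0],[0.1,0,0],[0.1,0,0]],"twist":[2,4,6,8,8]}' 40
python3 - <<'E'
from plant import r;from h import *
c=r.capture("wrist");cv2.imwrite("pics/w4.png",c["frame"][:,:,::-1])
E
python3 m.py
```

```text
time_s: 19.25
tcp_pos: [0.4953, 0.2169, 0.1318]
eef_rot: [-176.6, 89.7, -57.2]
contact_force: [2.5, -1.9, 5.3]
gripper_width: 0.0236
tcp [495.3 216.9 131.8] yaw_y -150.6 j6 -15.5 tilt [ 0.0032 -0.0049 -1.    ]
dp [-3.2  1.4  0.2]
twist [np.float64(-73.3), np.float64(106.7)]
key z 4.8 F [ 1.6 -1.8  5.9] M [-0.87 -0.77  0.01] w 0.0235 t 19.35
time_s: 19.85
tcp_pos: [0.4953, 0.2168, 0.1318]
eef_rot: [-170.1, 89.7, -58.6]
contact_force: [1.4, -2.2, 5.3]
gripper_width: 0.0236
tcp [495.3 216.8 131.8] yaw_y -158.5 j6 -23.4 tilt [ 0.0031 -0.0051 -1.    ]
dp [-3.2  1.3  0.1]
twist [np.float64(-81.2), np.float64(98.8)]
key z 4.8 F [ 1.  -2.4  5.4] M [-0.9  -0.72  0.05] w 0.0238 t 20.0
```

View pics/w4.png

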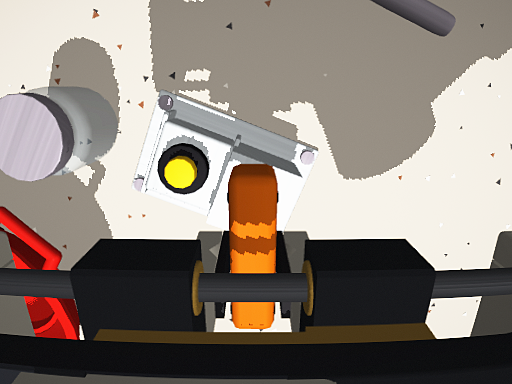

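The handle is still square in the jaws (253,165 to 252,327), so there has been no slip. Continuing in smaller steps.

```bash
python3 -m jog '{"fingers":[0.2,0.2,0.2,0.2,0.2],"dp":[[0,0,0],[0,0,0],[0,0,0],[0,0,0],[0,0,0]],"twist":[1.5,3,4.5,6,6]}' 40; python3 m.py|grep -v dp;python3 -m jog '{"fingers":[0.2,0.2,0.2,0.2,0.2],"dp":[[0,0,0],[0,0,0],[0,0,0],[0,0,0],[0,0,0]],"twist":[1.5,3,4.5,6,6]}' 40; python3 m.py|grep -v dp
```

```text
time_s: 20.5
tcp_pos: [0.4952, 0.2167, 0.1318]
eef_rot: [-165.7, 89.7, -60.3]
contact_force: [1.3, -1.9, 4.6]
gripper_width: 0.0231
tcp [495.2 216.8 131.8] yaw_y -164.5 j6 -29.4 tilt [ 0.003  -0.0052 -1.    ]
twist [np.float64(-87.2), np.float64(92.8)]
key z 4.8 F [ 1.3 -2.4  4.9] M [-0.93 -0.67  0.04] w 0.0234 t 20.6
time_s: 21.1
tcp_pos: [0.4951, 0.2167, 0.1318]
eef_rot: [-161.9, 89.6, -62.6]
contact_force: [1.5, -2.1, 4.9]
gripper_width: 0.0235
tcp [495.2 216.6 131.8] yaw_y -170.6 j6 -35.5 tilt [ 0.0029 -0.0055 -1.    ]
twist [np.float64(-93.3), np.float64(86.7)]
key z 4.8 F [ 1.6 -1.4  5.3] M [-0.94 -0.69  0.3 ] w 0.0234 t 21.2
```

```bash
python3 -m jog '{"fingers":[0.2,0.2,0.2,0.2,0.2],"dp":[[0,0,0],[0,0,0],[0,0,0],[0,0,0],[0,0,0]],"twist":[0.3,0.6,1,1.5,1.5]}' 40; python3 m.py|grep -v dp
```

```text
time_s: 21.7
tcp_pos: [0.4951, 0.2166, 0.1318]
eef_rot: [-161.2, 89.6, -63.3]
contact_force: [0.3, -3.0, 4.9]
gripper_width: 0.0237
tcp [495.1 216.6 131.8] yaw_y -172.1 j6 -37.0 tilt [ 0.0028 -0.0057 -1.    ]
twist [np.float64(-94.8), np.float64(85.2)]
key z 4.8 F [ 1.9 -1.8  5.1] M [-0.93 -0.7   0.42] w 0.0239 t 21.8
```

```bash
python3 -m jog '{"fingers":[0.2,0.2,0.2,0.2,0.2],"dp":[[0,0,0],[0,0,0],[0,0,0],[0,0,0],[0,0,0]],"twist":[0.5,1,1.5,1.5,1.5]}' 40; python3 m.py|grep -v dp
```

```text
time_s: 22.3
tcp_pos: [0.4951, 0.2166, 0.1318]
eef_rot: [-160.5, 89.6, -64.2]
contact_force: [1.3, -2.4, 4.3]
gripper_width: 0.0234
tcp [495.1 216.6 131.7] yaw_y -173.6 j6 -38.6 tilt [ 0.0027 -0.0058 -1.    ]
twist [np.float64(-96.3), np.float64(83.7)]
key z 4.7 F [ 1.8 -2.3  4.9] M [-0.93 -0.67  0.55] w 0.0233 t 22.4
```

Torque climbs steeply (0.04 → 0.30 → 0.42 → 0.55 N·m over 9°), so the screw is snug. I'll unload it a few degrees and lift.

```bash
python3 -m jog '{"fingers":[0.2,0.2,0.2,0.2,0.2],"dp":[[0,0,0],[0,0,0],[0,0,0],[-1,0,0],[-2,0,0]],"twist":[-2,-4,-6,-7,-7]}' 40; python3 m.py|grep -v twist; python3 -m jog '{"fingers":[0.2,0.2,0.2,0.2,0.2],"dp":[[-3,0,0],[-8,0,0],[-15,0,0],[-24,0,0],[-35,0,0]],"twist":[0,0,0,0,0]}' 40; python3 m.py|grep -v twist
```

```text
time_s: 22.9
tcp_pos: [0.4942, 0.2163, 0.1322]
eef_rot: [173.4, 89.6, -83.4]
contact_force: [5.2, -0.3, -12.5]
gripper_width: 0.0233
tcp [494.2 216.3 132.3] yaw_y -166.7 j6 -31.6 tilt [ 7.0e-04 -6.4e-03 -1.0e+00]
dp [-2.7  0.2  0.3]
key z 5.3 F [  2.5  -0.9 -12.4] M [-0.1  -1.9   0.02] w 0.0238 t 23.0
time_s: 23.5
tcp_pos: [0.4938, 0.2164, 0.1684]
eef_rot: [169.3, 89.6, -87.5]
contact_force: [1.3, 0.8, -4.8]
gripper_width: 0.0235
tcp [494.8 217.1 169.7] yaw_y -166.7 j6 -31.6 tilt [ 0.003  -0.0046 -1.    ]
dp [34.7  1.  -0.2]
key z 42.7 F [ 0.8 -1.5 -3.3] M [-0.25 -0.18 -0.01] w 0.0235 t 23.6
```

```bash
python3 -m jog '{"fingers":[0.2,0.2,0.2,0.2,0.2],"dp":[[-10,0,0],[-25,0,0],[-42,0,0],[-54,0,0],[-60,0,0]],"twist":[0,0,-4,-10,-16]}' 40
python3 - <<'E'
from plant import r;from h import *
plan(settle(r),(.5135,-.1118,.23),-77.3)
E
```

```text
time_s: 24.1
tcp_pos: [0.4949, 0.2177, 0.2316]
eef_rot: [-154.9, 89.7, -35.4]
contact_force: [-0.7, 0.0, -4.8]
gripper_width: 0.0238
tcp [494.6 217.5 230.4] yaw_y -150.9 j6 -15.7 tilt [ 0.0036 -0.0036 -1.    ]
dp [   1.6  143.9 -296.8]
twist [np.float64(-73.6), np.float64(106.4)]
```

```bash
python3 -m jog '{"fingers":[0.2,0.2,0.2,0.2,0.2],"dp":[[0,15,-30],[0,32,-65],[0,50,-105],[0,70,-145],[0,88,-180]],"twist":[-7,-14,-21,-28,-36]}' 40
python3 - <<'E'
from plant import r;from h import *
s=settle(r)
plan(s,(.5135,-.1118,.23),-77.3)
c=r.capture("wrist");import pickle;pickle.dump(c,open("w5.pkl","wb"));cv2.imwrite("pics/w5.png",c["frame"][:,:,::-1])
E
```

```text
time_s: 24.75
tcp_pos: [0.5047, 0.0156, 0.2307]
eef_rot: [149.7, 89.7, -55.1]
contact_force: [0.8, 0.3, -4.6]
gripper_width: 0.0235
tcp [504.7  15.3 230.7] yaw_y -115.2 j6 40.4 tilt [ 0.0024 -0.0039 -1.    ]
dp [  1.2 111.3 -62. ]
twist [np.float64(-37.9), np.float64(142.1)]
```

View pics/w5.png

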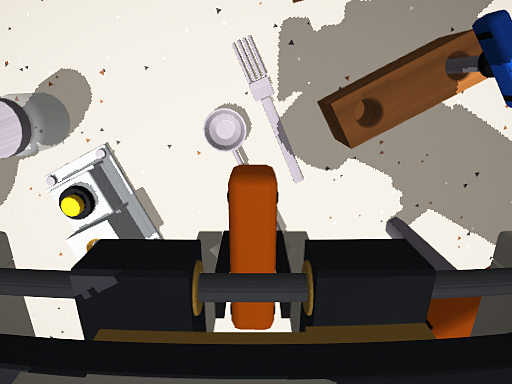

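The wrist view shows the empty hole's mouth at about (369,112), the blue key at (495,60), and everything else in place.

Run:
```python
import pickle;from h import *
c=pickle.load(open("w5.pkl","rb"));g=cv2.cvtColor(c["frame"],cv2.COLOR_RGB2GRAY)
for row in(104,112,120): print(row,g[row,345:395].tolist())
m=((g[90:135,345:395]<cv2.GaussianBlur(g,(0,0),15)[90:135,345:395]*0.75)*255).astype(np.uint8)
for k in cv2.findContours(m,cv2.RETR_EXTERNAL,cv2.CHAIN_APPROX_NONE)[0]:
    if len(k)>15: e=cv2.fitEllipse(k);uv=(e[0][0]+345,e[0][1]+90);print(uv,e[1],ray(c,uv,.07))
print(ray(c,[(369,112),(355,112),(383,112)],.07))
```

```text
104 [76, 75, 76, 73, 72, 70, 69, 68, 70, 69, 70, 68, 80, 79, 79, 80, 79, 83, 73, 30, 33, 32, 34, 36, 36, 34, 30, 31, 33, 36, 32, 35, 36, 35, 34, 60, 60, 67, 80, 78, 78, 77, 79, 78, 80, 78, 79, 79, 81, 79]
112 [73, 74, 72, 75, 75, 74, 75, 76, 71, 74, 79, 80, 81, 83, 83, 84, 85, 88, 73, 32, 36, 38, 33, 35, 35, 37, 37, 36, 32, 32, 31, 34, 36, 35, 36, 37, 32, 60, 57, 78, 80, 79, 77, 77, 77, 78, 79, 79, 78, 80]
120 [77, 76, 75, 77, 78, 78, 76, 78, 79, 78, 72, 63, 49, 42, 42, 43, 42, 42, 38, 39, 39, 41, 41, 44, 40, 36, 36, 36, 39, 36, 38, 38, 34, 44, 54, 54, 71, 81, 80, 79, 79, 79, 77, 77, 78, 78, 77, 76, 76, 75]
(382.3503112792969, 128.56196212768555) (5.204400539398193, 26.84146499633789) [[ 0.48927715 -0.12085324  0.07      ]]
(370.20735931396484, 113.03907012939453) (22.69431495666504, 30.109233856201172) [[ 0.50872659 -0.11470908  0.07      ]]
(348.0522413253784, 91.66754198074341) (4.133598327636719, 11.488432884216309) [[ 0.53681705 -0.10182468  0.07      ]]
[[ 0.51017108 -0.11394574  0.07      ]
 [ 0.51592158 -0.101166    0.07      ]
 [ 0.50439449 -0.126859    0.07      ]]
```

```bash
python3 -m jog '{"fingers":[0.2,0.2,0.2,0.2,0.2],"dp":[[0,25,-14],[0,55,-30],[0,85,-46],[0,106,-57],[0,110,-59]],"twist":[-7,-14,-22,-30,-38]}' 40
python3 - <<'E'
from plant import r;from h import *
plan(settle(r,4),(.5105,-.113,.2),-77.3)
E
```

```text
time_s: 25.45
tcp_pos: [0.5116, -0.1091, 0.2307]
eef_rot: [102.5, 89.8, -64.6]
contact_force: [-0.1, 0.4, -3.4]
gripper_width: 0.0236
tcp [ 511.7 -107.3  230.9] yaw_y -77.5 j6 92.6 tilt [ 0.0024 -0.0034 -1.    ]
dp [30.9  5.2  2.5]
twist [np.float64(-0.2), np.float64(179.8)]
```

```bash
python3 -m jog '{"fingers":[0.2,0.2,0.2,0.2,0.2],"dp":[[0,5.2,2.5],[5,5.2,2.5],[13,5.2,2.5],[20,5.2,2.5],[25,5.2,2.5]],"twist":[0,0,0,0,0]}' 40;python3 - <<'E'
from plant import r;from h import *
s=settle(r,3);plan(s,(.5105,-.113,.140),-77.3);print(s["contact_force"])
E
python3 -m jog '{"fingers":[0.2,0.2,0.2,0.2,0.2],"dp":[[5,0,0],[15,0,0],[25,0,0],[33,0,0],[40,0,0]],"twist":[0,0,0,0,0]}' 40
python3 - <<'E'
from plant import r;from h import *
s=settle(r,3);plan(s,(.5105,-.113,.139),-77.3);print(s["contact_force"],s["moment"])
E
```

```text
time_s: 26.15
tcp_pos: [0.51, -0.1128, 0.2048]
eef_rot: [96.5, 89.8, -71.0]
contact_force: [-0.2, -0.3, -4.6]
gripper_width: 0.0237
tcp [ 510.2 -113.   205.4] yaw_y -77.5 j6 93.2 tilt [ 0.0013 -0.0036 -1.    ]
dp [65.4 -0.2 -0.3]
twist [np.float64(-0.2), np.float64(179.8)]
[ 0.58394799  0.39246431 -4.62491371]
time_s: 26.8
tcp_pos: [0.51, -0.1132, 0.1644]
eef_rot: [85.2, 89.8, -82.3]
contact_force: [0.2, -0.3, -4.4]
gripper_width: 0.0235
tcp [ 510.1 -113.2  164.8] yaw_y -77.5 j6 93.2 tilt [ 3.0e-04 -3.8e-03 -1.0e+00]
dp [25.8 -0.2 -0.5]
twist [np.float64(-0.2), np.float64(179.8)]
[ 0.34445745  0.5227937  -4.80818606] [-0.05153494 -0.02019372  0.01343519]
```

Inside the hole (end at about 41 mm) with no side force. Lowering to the bottom.

```bash
python3 -m jog '{"fingers":[0.2,0.2,0.2,0.2,0.2],"dp":[[5,0,0],[11,0,0],[17,0,0],[22,0,0],[25,0,0]],"twist":[0,0,0,0,0]}' 40;python3 m.py;python3 -m jog '{"fingers":[0.2,0.2,0.2,0.2,0.2],"dp":[[0.4,0,0],[0.8,0,0],[1.2,0,0],[1.6,0,0],[1.6,0,0]],"twist":[0,0,0,0,0]}' 40;python3 m.py
```

```text
time_s: 27.45
tcp_pos: [0.5099, -0.1133, 0.1392]
eef_rot: [75.0, 89.8, -92.5]
contact_force: [0.7, 0.3, -3.2]
gripper_width: 0.0231
tcp [ 510.1 -113.4  139.6] yaw_y -77.5 j6 93.2 tilt [-0.    -0.004 -1.   ]
dp [   3.2 -325.5  -55.8]
twist [np.float64(-0.2), np.float64(179.8)]
key z 12.6 F [ 0.3 -0.3 -3.8] M [-0.06 -0.04 -0.04] w 0.0235 t 27.55
time_s: 28.05
tcp_pos: [0.5109, -0.1134, 0.139]
eef_rot: [101.4, 89.7, -66.0]
contact_force: [-1.1, 0.3, 5.1]
gripper_width: 0.0233
tcp [ 510.8 -113.4  139. ] yaw_y -77.5 j6 93.2 tilt [ 0.0018 -0.0043 -1.    ]
dp [   2.6 -325.7  -55.2]
twist [np.float64(-0.2), np.float64(179.8)]
key z 12.0 F [-1.4  1.2  5.2] M [ 0.19  0.48 -0.04] w 0.0235 t 28.15
```

Bottomed. Release and withdraw upward.

```bash
python3 -m jog '{"fingers":[0.4,0.6,0.8,0.8,0.8],"dp":[[-0.5,0,0],[-0.5,0,0],[-0.5,0,0],[-0.5,0,0],[-0.5,0,0]],"twist":[0,0,0,0,0]}' 40;python3 m.py|grep key; python3 -m jog '{"fingers":[0.8,0.8,0.8,0.8,0.8],"dp":[[0,0,0],[0,0,0],[-10,0,0],[-25,0,0],[-45,0,0]],"twist":[0,0,0,0,0]}';python3 -m jog '{"fingers":[0.8,0.8,0.8,0.8,0.8],"dp":[[-20,0,0],[-45,0,0],[-80,-10,0],[-80,-40,0],[-80,-70,0]],"twist":[0,0,0,0,0]}'
python3 - <<'E'
from plant import r;from h import *
s=settle(r,4);print(s["contact_force"],s["tcp_pos"])
c=r.capture("wrist");t=r.capture("top");d=r.capture("side")
print(*blobs(t,(5,170,90),(16,255,255),.155)[:3],sep="\n ")
print(*blobs(c,(0,215,60),(16,255,255),.155,300),sep="\n ")
print(*blobs(d,(5,170,90),(16,255,255),.14)[:3],sep="\n ")
o=np.vstack([c["frame"],]);b=cv2.resize(d["frame"][90:290,130:330],(384,384))
cv2.imwrite("pics/end.png",np.hstack([cv2.resize(c["frame"],(410,308)),b[:308]])[:,:,::-1])
E
```

```text
time_s: 28.65
tcp_pos: [0.5108, -0.1134, 0.1394]
eef_rot: [98.4, 89.7, -69.1]
contact_force: [0.7, -0.8, 0.3]
gripper_width: 0.0581
key z 12.4 F [ 0.4 -0.2  0.1] M [ 0.01  0.   -0.  ] w 0.0656 t 28.75
time_s: 29.25
tcp_pos: [0.5103, -0.1133, 0.185]
eef_rot: [83.8, 89.7, -83.7]
contact_force: [0.7, -0.4, -0.4]
gripper_width: 0.0701
time_s: 29.75
tcp_pos: [0.4954, -0.0441, 0.2667]
eef_rot: [120.2, 89.7, -47.4]
contact_force: [-0.2, -0.2, -0.3]
gripper_width: 0.0701
[ 0.08583275 -0.58273634 -0.18241927] [ 0.49513557 -0.04412472  0.26556502]
([286.1, 272.6], [340.3, -116.6], [31.2, 121.7], np.float32(92.6))
([330.7, 181.8], [508.6, -110.7], [27.0, 89.5], np.float32(12.5))
([241.3, 213.9], [509.4, -110.2], [30.2, 92.1], np.float32(15.1))
 ([180.2, 225.7], [351.8, -78.1], [39.5, 156.8], np.float32(95.6))
 ([322.4, 164.7], [809.4, -22.1], [30.1, 68.7], np.float32(56.4))
```

View pics/end.png

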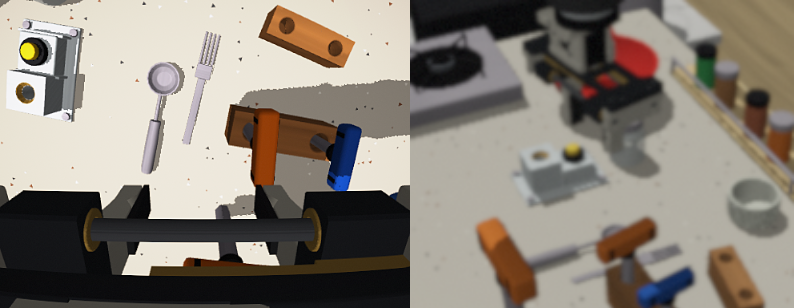

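The key stands upright in its hole (handle at (263,145) in the left view), and the gripper is clear. Everything else is where it was, so I'm handing in.

```bash
python3 -c "
from plant import r
print(r.close_job(), r.get_state()['time_s'])"
```

```text
the job is handed in; nothing more can be done
the job is handed in; nothing more can be done
```

I tightened the clamp screw, put the orange key back upright in its hole in the large stand, and handed the job in at about 30 s of the 72 s allowed. No verdict came back.

- **Finding the socket:** I lowered the key into the bore and touched the screw's rim with about 13 N. Turning it clockwise under that light press, it dropped in within 10°. It seated about 11.6 mm below the rim contact; a small back-and-forth wiggle freed a light bind on the way down.
- **Tightening:** I turned the key clockwise about 75° after it seated. The torque then rose from 0.04 to 0.55 N·m over the last 9°, well under the 1.1 N·m limit, and I stopped there.
- **Last checks:** After release, the wrist camera put the handle within about 4 mm of the hole axis and the side camera agreed. The key's lower end was back at about 15 mm when I let go. The wrist force read about 0 with the gripper clear, and the button and the things in view looked undisturbed.

- **Not directly checked:** I could not read the screw's angle, so "snug" rests on the torque rise alone.
- **Disagreements:** The rim contact came about 3.5 mm lower than I first reckoned, because I had assumed a slightly different grip height; it fits the 15 mm resting height exactly. Bore positions from the two fixed cameras differed by up to 5 mm, so I used the wrist camera's value.

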